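# Snap the sprung lid into a loaded mini-centrifuge rotor, shut the hood and start

## Robot

A 6-joint arm with a two-finger parallel gripper is mounted at the origin on a cart in front of the work surface, level with it; the furniture and walls round the work are solid. World frame = base frame: x ahead of the robot, y to its left, z up, the work surface at z = 0. Lengths are in mm, angles in rad, forces in N, time in s.
With the tool pointing down it reaches from about 400 to 925 mm from the base axis. Payload 12.5 kg.
Tool frame: the origin (TCP) lies midway between the tips of the shut fingers; the grasp point (between the pads) lies 19 mm behind it (env.pinch_z is the z of the grasp point in the tool frame, in mm); z points along the fingers, y is the line along which they close (so a half turn about z gives the same grasp; the last joint's range is limited). The gripper opens to 95 mm and grips with 3 to 60 N. Pads are 20 mm wide; open, the fingers measure 119 mm over their backs; the gripper's body (75 mm by 180 mm) begins 59 mm behind the grasp point.
Start: joints at [-1.231, 0.491, 1.559, -0, 1.092, -0.106], TCP at [269.512, -563.924, 214.661] pointing down, gripper open.
Joint ranges: [-3.1, 3.1], [-0.84, 2.19], [0.05, 2.79], [-1.13, 4.28], [0.06, 2.93], [-2.69, 2.69]. Speed limits (rad/s): [2.22, 2.22, 2.79, 3.14, 3.14, 3.14].

## Interface

Orientations are given as [roll, pitch, yaw] about the fixed x, y, z axes, in that order (R = Rz(yaw) Ry(pitch) Rx(roll)).
In Python, from cell import env, eyes gives the robot as it stands.
- The arm moves only by the shell command python3 -m inch 'ROWS'. ROWS is JSON, a list of rows, each a list of 3 entries, a list of its own where there are three numbers: the shift along the tool's x, y, z in units of 60 mm (1.0 is 60 mm), then the turn about the tool's z in units of 5 degrees (1.0 is 5 degrees), then the closure, from -1 (fully open) to 1 (shut). In form: [[[tx, ty, tz], turn, claw], ...]. A call has exactly 10 rows; each row shifts and turns the commanded pose from where the row before left it, along the tool's axes as they then stand; what a row does not reach is not made up. A row lasts 1/8 s, in which the tool goes at most 62.5 mm and 10.7 degrees, less where a joint would pass 70% of its speed; a pose out of reach is approached as far as the arm can. A call is refused whole if a number of a shift passes 1 or a number of a turn 1, either way. A call with a gripper value outside its range is refused whole. The fingers move at their own pace and stop on an object; the grip force is fixed at half the most. Time passes only in rows, so rows that do not move let the fingers close, or fill a call up. It gives the time, the measured TCP pose, the force, the opening and the grip force at its end, in the units of the state.
- env.state(): the state, without advancing time (a new reading comes with each control period).
- eyes.read_camera(name): name is "scene" or "top" or "wrist"; returns a dict with "pixels" (384x512x3 uint8, red, green, blue), "fx", "fy", "cx", "cy" (pixels), "extrinsics" (4x4, takes a point from world to camera coordinates). Camera axes: x right, y down, z forward; pixel columns grow to the right and rows downward; lengths in mm; the calibration is good to about 2 mm. A picture is of the moment at which its call begins. There is no depth.
- env.job_done(): hands the job in; it is judged then, once.
Trained networks look in a picture, given as the dict that the camera call returned (one of the last four; its "shot" number tells which), for a name from the list of things; names that differ only in an ending like _2 or _b are one class to them, and where a whole thing is asked for, a point or a joint stands for the part that bears it (a point fixed in the world has none). Each returns a list of dicts, best first, with "score" (0 to 1); they miss things now and then, are a little off and sometimes report something else, mostly with a low value. They report only what shows in the picture. A call takes as long as a camera call. They do not tell look-alikes from the thing itself.
- eyes.boxes_of(name, picture): "centre" ([row, column] in pixels, amid what is visible of it).
- eyes.cut_out(name, picture): "mask" (384x512 bool, what is visible of it) and "centre" ([row, column] in pixels, amid what is visible of it).
- eyes.spot_point(name, picture): "centre" ([row, column] in pixels: a listed point, or the origin of a listed thing).
The state is a dict: "t": time; "joints": joint angles; "qvel": joint speeds; "tau": joint torques, N m; "eef_pos": TCP position; "tcp_rot": TCP orientation; "ft_force": force on the tool from outside, world axes, zero at the start; "moment": the same for the moment, N m; "opening": opening from 0.0 (shut) to 1.0 (fully open); "grip_force": force on a finger pad.
Only numpy, scipy, OpenCV 4.12 (cv2) and the standard library are available. Lean on these libraries where they do the work, as an engineer would, in place of code of your own. Each camera call takes 0.05 s, during which the arm holds its last target. There are 200 camera calls.

## Task

Get the loaded mini centrifuge running. Pinch the two sprung tabs of the red rotor lid together, fit the lid squarely into the rotor's mouth and let the tabs spring out under the rim, so that it is fully home and locked. Then swing the smoked hood fully shut, and only when it is shut press the green start key right down and let it come up again; leave the other things on the worktop where they are.

Things in the scene. Friction and masses are not known exactly. Their poses are not given: they have to be found in the camera images.
- rotor_lid: Red round rotor lid, a pinch cap like a lens cap, loose, 72 mm across, 0.1 kg, lying right way up. Origin: centre of its underside, z up. Grey plug at z = 0 to 9 mm, radius 24.5 mm at its foot growing to 27.5 mm; red flange, radius 36 mm, at z = 9 to 13 mm; on top two upright black tabs, z = 13 to 29 mm, facing each other across the lid's y.
- lid_grip (a point): Point midway between the lid's two tabs, 21 mm above its underside; axes as the lid. Each tab is 20 mm wide along x; outer faces 37 mm apart at rest (y = +18.5, -18.5 mm), 21 mm apart pinched right in. Pinch from above, fingers closing along y, fingertips 1 to 4 mm above the flange; a grip of 30 N or more takes the tabs to their stops and carries the lid.
- tab_left (a joint): Inward travel in m of the tab on the lid's +y side: 0 = sprung out (at rest, and when locked), 0.008 = pinched right in; spring 1.8 N at rest, 5.4 N fully in. Each tab carries a locking jaw, 12 mm wide, 3 mm thick (0.5 to 3.5 mm above the lid's underside), that sticks out of the plug to 33 mm from the axis at rest and draws in to 25 mm when pinched.
- tab_right (a joint): The same for the tab on the lid's -y side.
- centrifuge: Light grey mini centrifuge, fixed; origin on the worktop under the rotor's axis, z up, -x is its front. Round body of radius 68 mm, deck 80 mm high; a nose 64 mm wide and 72 mm high reaches 125 mm forward of the axis; hinge ears at the back are 88 mm high. The aluminium rotor in its middle turns freely.
- rotor_mouth (a point): Centre of the top face of the rotor's rim, 86 mm above the worktop; axes as the centrifuge. Mouth radius 29.5 mm; rim 4 mm thick, outer radius 44 mm; below it the bore widens to 36.5 mm all round, where the jaws lock. Seated, the flange lies on the rim, the lid's origin 9 mm below this point, at any yaw. Unpinched, the lid stands 8 mm too high and the hood cannot shut.
- hood (a joint): Angle of the smoked see-through hood in rad: 0 = shut; starts open at 1.6 to 1.85, standing up behind the rotor; stop at 1.9. Stiff hinge: it stays where it is left; about 2 N at the lip moves it, and it must be pushed all the way down.
- hood_hinge (a point): Fixed point on the hood's hinge axis (along this frame's y), 66 mm behind the rotor axis, 82 mm above the worktop; axes as the centrifuge. The hood is a shallow dome 120 mm across, 30 mm high, centred 66 mm before the hinge when shut. At angle a, what was at (-d, 0, h) from here when shut is at (-d cos a + h sin a, 0, d sin a + h cos a).
- hood_lip (a point): Middle of the outer face of the hood's dark finger lip (this face looks up when shut, backward when open). Shut: 139 mm in front of the hinge, 10 mm above it. The lip is 44 mm wide, 10 mm thick, sticks out 19 mm from the dome's front wall. Open, it is the topmost part, 0.22 m up, ending 7 mm above this point; behind it the dome's wall lies 12 mm below this point.
- start_key (a joint): Travel of the green start key in m, pressed straight down: 0 = up, 0.004 = right down (4 N); sprung, comes up by itself.
- start_key_top (a point): Centre of the top of the round green start key, 20 mm across, on the nose in front of the hood, z up; 106 mm in front of the rotor axis. The shut hood's lip ends 80 mm in front of the rotor axis.
- rack_black_b: Bystander: low black tube rack, 108 x 50 x 30 mm, loose; origin under its centre.
- label_roll: Bystander: roll of white labels, 57 x 62 x 57 mm, loose; origin under its centre.
- marker_a: Bystander: white marker pen with blue cap, 135 mm long, 17 mm thick, loose, lying; origin under its middle.
- bottle_small: Bystander: small white reagent bottle with red cap, 38 mm across, 78 mm high, loose; origin under its centre.
- timer: Bystander: bench timer lying on its back, 66 x 62 x 18 mm, loose; origin under its centre.
Mind the look-alikes: they are no part of the job. There is more than one size of the rotor_lid; the one meant has the size given above.

How it is judged:
By the outcome, as a careful person would: the job done as asked, in the order asked, and still so for the second after the job is handed in, with the robot touching nothing.
It also fails if it takes over 51 s, if anything falls off the work surface, if the arm or the gripper's body presses on something with over 40 N, if the wrist force passes 120 N, or if a joint passes its speed limit or range.

## Working session

There is one attempt and no reset: what is moved stays moved. The work goes in short steps, Python scripts to look and compute and a shell command to move; the robot and the scene stay as the last step left them, time stands still between calls to the robot, and variables do not carry over. Pictures are saved under pics/ and viewed, at most 10 in all, crops included, and the job is handed in when it is done.

```bash
mkdir -p pics; ls; cat > h.py <<'E'
import numpy as np, cv2
from cell import env, eyes
def ray(p,rc):
    E=np.array(p["extrinsics"]);R=E[:3,:3];t=E[:3,3]
    d=R.T@np.array([(rc[1]-p["cx"])/p["fx"],(rc[0]-p["cy"])/p["fy"],1.]);return -R.T@t,d/np.linalg.norm(d)
def atz(p,rc,z):
    o,d=ray(p,rc);return o+d*(z-o[2])/d[2]
def proj(p,X):
    c=np.array(p["extrinsics"])@np.append(X,1.);return [p["cy"]+p["fy"]*c[1]/c[2],p["cx"]+p["fx"]*c[0]/c[2]]
def tri(rays):
    A=np.zeros((3,3));b=np.zeros(3)
    for o,d in rays:
        P=np.eye(3)-np.outer(d,d);A+=P;b+=P@o
    X=np.linalg.solve(A,b);return X,[float(np.linalg.norm((np.eye(3)-np.outer(d,d))@(X-o))) for o,d in rays]
def save(p,n): cv2.imwrite("pics/"+n,p["pixels"][:,:,::-1])
E
python3 - <<'E'
from h import *
np.set_printoptions(precision=1,suppress=True)
for n in ["scene","top"]:
    p=eyes.read_camera(n);save(p,n+"0.png")
    print(n,p["fx"],np.array(p["extrinsics"]).round(2).tolist())
    for k in ["rotor_lid","lid_grip","rotor_mouth","hood_hinge","hood_lip","start_key_top","centrifuge"]:
        for r in eyes.spot_point(k,p)[:3]: print(k,round(r["score"],2),np.array(r["centre"]), atz(p,r["centre"],{"lid_grip":21,"rotor_mouth":86,"hood_hinge":82,"hood_lip":213,"start_key_top":76}.get(k,0)))
print(env.state())
E
```

```text
pics
scene 407.9979655047849 [[-0.63, -0.77, -0.01, 280.91], [-0.67, 0.55, -0.5, 391.52], [0.39, -0.32, -0.86, 899.22], [0.0, 0.0, 0.0, 1.0]]
rotor_lid 0.76 [193.7 290. ] [ 471.8 -134.7    0. ]
rotor_lid 0.62 [227.6 256.3] [451.    2.4   0. ]
lid_grip 0.84 [222.2 254.6] [457.9   2.1  21. ]
lid_grip 0.65 [189.5 285.6] [ 480.9 -125.2   21. ]
lid_grip 0.56 [250.1 201.6] [482.1 153.5  21. ]
rotor_mouth 0.63 [227.2 162.1] [563.9 201.8  86. ]
hood_hinge 0.66 [216.8 143.6] [618.9 221.2  82. ]
hood_hinge 0.37 [228.8 166.6] [555.5 195.3  82. ]
hood_lip 0.62 [185.6 120.9] [638.5 229.1 213. ]
start_key_top 0.44 [250.  196.1] [467.7 171.   76. ]
centrifuge 0.79 [242.6 172.4] [555.9 196.8   0. ]
top 472.1224715843121 [[-0.02, -1.0, 0.01, -28.54], [-1.0, 0.02, -0.06, 482.81], [0.06, -0.01, -1.0, 1301.1], [0.0, 0.0, 0.0, 1.0]]
rotor_lid 0.74 [187.4 294.2] [ 486.8 -128.7    0. ]
rotor_lid 0.22 [230.1 139.9] [377.2 306.    0. ]
lid_grip 0.95 [200.2 249. ] [452.9  -0.9  21. ]
lid_grip 0.88 [187.2 295.1] [ 486.  -129.5   21. ]
rotor_mouth 0.91 [162.8 175.1] [553.7 190.6  86. ]
hood_hinge 0.73 [139.6 164.3] [616.7 219.1  82. ]
hood_hinge 0.2 [162.3 172.9] [555.6 197.1  82. ]
hood_lip 0.79 [121.5 150.8] [638.6 225.1 213. ]
start_key_top 0.54 [200.5 185. ] [454.  167.5  76. ]
centrifuge 0.65 [162.5 179. ] [564.5 194.4   0. ]
{'t': 0.8, 'joints': array([-1.2,  0.5,  1.6, -0. ,  1.1, -0.1]), 'qvel': array([-0., -0., -0.,  0., -0.,  0.]), 'tau': array([  0. , -61.2, -25.8,   0.1,   0. ,   0. ]), 'eef_pos': array([ 269.5, -563.9,  214.7]), 'tcp_rot': array([3.1, 0. , 0.4]), 'ft_force': array([ 0.6,  0.5, -1.3]), 'moment': array([0., 0., 0.]), 'grip_force': 0.0, 'opening': 0.9975520581035077}
```

View pics/scene0.png

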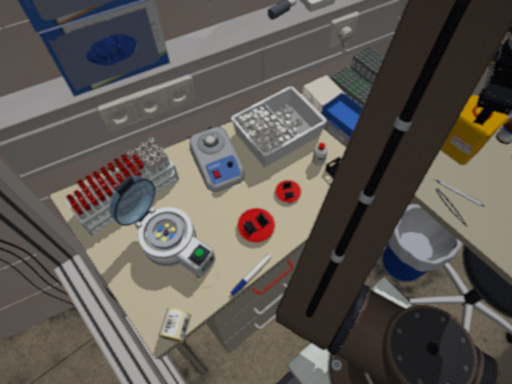

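View pics/top0.png

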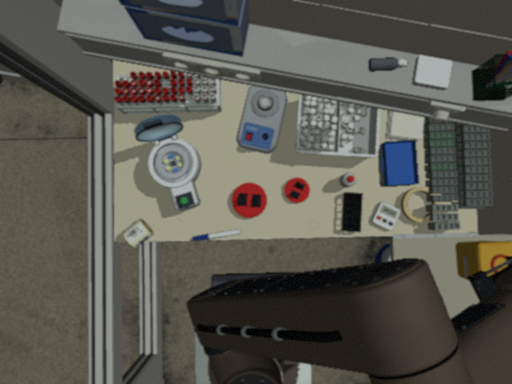

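The top view shows two red lids, at about (200,249) and (187,295), with the centrifuge at (162,175) and its green key at (200,185). The scene view agrees. Next I'll check the lid sizes and the wrist camera geometry.

```bash
python3 - <<'E'
from h import *
np.set_printoptions(precision=2,suppress=True)
for n in ["top","scene"]:
    p=eyes.read_camera(n)
    for r in eyes.cut_out("rotor_lid",p)[:3]:
        ys,xs=np.nonzero(r["mask"]); W=np.array([atz(p,(y,x),13)[:2] for y,x in zip(ys,xs)])
        mm=W.mean(0); 
        # area-equivalent diameter at z=13
        q=proj(p,[*mm,13]);a=np.linalg.norm(np.cross(atz(p,(q[0]+1,q[1]),13)-atz(p,q,13),atz(p,(q[0],q[1]+1),13)-atz(p,q,13)))
        print(n,r["score"],r["centre"],mm,"diam",2*np.sqrt(len(ys)*a/np.pi))
s=env.state();print(s["t"],s["eef_pos"],s["tcp_rot"])
p=eyes.read_camera("wrist");E=np.array(p["extrinsics"]);print(p["fx"],E)
print("cam pos",-E[:3,:3].T@E[:3,3]); 
from scipy.spatial.transform import Rotation as Ro
R=Ro.from_euler("xyz",s["tcp_rot"]).as_matrix();print(R)
print("cam in tool",R.T@(-E[:3,:3].T@E[:3,3]-s["eef_pos"]),"axes",(E[:3,:3]@R))
E
```

```text
top 0.89 [200.1, 250.0] [454.23   0.47] diam 98.14324766235207
top 0.85 [190.3, 298.4] [ 479.2  -134.32] diam 73.39568230650357
top 0.47 [127.7, 156.2] [662.62 252.22] diam 102.74031977600208
scene 0.78 [193.4, 285.6] [ 478.51 -129.1 ] diam 73.14600884674506
scene 0.77 [223.9, 256.3] [454.28   2.32] diam 98.78757066717844
1.0 [ 269.52 -563.9   214.67] [3.14 0.   0.45]
299.40020606937986 [[   0.43   -0.9     0.   -624.53]
 [  -0.86   -0.41    0.3   -33.36]
 [  -0.27   -0.13   -0.95  391.51]
 [   0.      0.      0.      1.  ]]
cam pos [ 345.62 -526.48  384.46]
[[ 0.9   0.43  0.  ]
 [ 0.43 -0.9  -0.  ]
 [-0.    0.   -1.  ]]
cam in tool [  84.79   -0.94 -169.79] axes [[-0.    1.   -0.  ]
 [-0.95 -0.   -0.3 ]
 [-0.3   0.    0.95]]
```

```bash
python3 -m inch '[[[0.7,-0.555,0],0,-1],[[0.7,-0.555,0],0,-1],[[0.7,-0.555,0],0,-1],[[0.7,-0.555,0],0,-1],[[0.7,-0.555,0],0,-1],[[0.7,-0.555,0],0,-1],[[0.7,-0.555,0],0,-1],[[0.7,-0.555,0],0,-1],[[0.7,-0.555,0],0,-1],[[0,0,0],0,-1]]'
python3 - <<'E'
from h import *
np.set_printoptions(precision=2,suppress=True)
p=eyes.read_camera("wrist");save(p,"w1.png");np.savez("w1.npz",px=p["pixels"],E=p["extrinsics"])
t=eyes.read_camera("top");s=env.state();print(s["t"],s["eef_pos"],s["tcp_rot"])
for k in ["rotor_lid","lid_grip"]:
    for q in (p,t):
        for r in eyes.spot_point(k,q)[:2]: print(k,r["score"],np.array(r["centre"]),atz(q,r["centre"],21 if k=="lid_grip" else 0))
for r in eyes.cut_out("rotor_lid",p)[:2]:
    m=r["mask"];print(r["score"],r["centre"],m.sum())
    hsv=cv2.cvtColor(p["pixels"],cv2.COLOR_RGB2HSV)
    c,(w,h),a=cv2.minAreaRect(np.argwhere(m)[:,::-1].astype(np.float32));print(c,w,h,a)
    # dark blobs inside the mask = tabs
    mf=cv2.morphologyEx(m.astype(np.uint8),cv2.MORPH_CLOSE,np.ones((15,15)))
    d=((hsv[...,2]<70)&(mf>0)).astype(np.uint8)
    n,_,st,ce=cv2.connectedComponentsWithStats(d)
    for i in range(1,n):
        if st[i,4]>40: print(st[i],ce[i],atz(p,ce[i][::-1],29))
E
```

```text
t: 2.3
eef_pos: [482.3, -127.9, 214.7]
tcp_rot: [3.141, -0.0, 0.45]
ft_force: [-0.1, -0.7, 0.3]
opening: 0.999
grip_force: 0.0
2.4 [ 481.35 -130.34  214.63] [3.14 0.   0.45]
rotor_lid 0.9 [162.8 258.5] [ 481.98 -131.85    0.  ]
rotor_lid 0.82 [143.3 154.8] [447.03  -0.5    0.  ]
rotor_lid 0.85 [199.6 248.6] [455.36   0.56   0.  ]
lid_grip 0.97 [168.3 257.7] [ 479.4  -131.74   21.  ]
lid_grip 0.95 [141.3 149.1] [452.39   1.67  21.  ]
lid_grip 0.78 [200.7 249.3] [451.49  -1.69  21.  ]
0.88 [165.9, 260.1] 2372
(258.576904296875, 165.8845977783203) 54.083274841308594 54.083274841308594 33.690067291259766
[258 152  19  20 199] [267.25 161.56] [ 493.71 -137.59   29.  ]
[240 164  19  20 202] [249.21 173.7 ] [ 470.48 -124.42   29.  ]
0.69 [142.1, 151.8] 5109
(152.03846740722656, 137.30770874023438) 83.20503234863281 76.82598114013672 56.3099365234375
[122 116  29  32 528] [136.12 131.92] [458.52  17.14  29.  ]
[152 133  28  31 496] [164.87 148.54] [454.72 -20.26  29.  ]
```

View pics/w1.png

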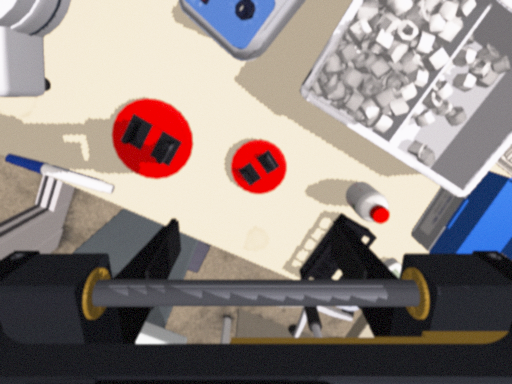

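Small 72 mm lid at (166,260) px with its tabs at (161,267) and (174,249), near (481,-131); the closing axis is about -30° in world. Turning -35° about tool z and descending to look again.

```bash
python3 -m inch '[[[0,0,0.2],-1,-0.3],[[0,0,0.2],-1,-0.3],[[0,0,0.2],-1,-0.3],[[0,0,0.2],-1,-0.3],[[0,0,0.2],-1,-0.3],[[0,0,0.2],-1,-0.3],[[0,0,0.2],-1,-0.3],[[0,0,0.2],0,-0.3],[[0,0,0],0,-0.3],[[0,0,0],0,-0.3]]'
cat > lid.py <<'E'
from h import *
from scipy.spatial.transform import Rotation as Ro
np.set_printoptions(precision=2,suppress=True)
p=eyes.read_camera("wrist");save(p,"w2.png");s=env.state();print(s["t"],s["eef_pos"],s["tcp_rot"])
R=Ro.from_euler("xyz",s["tcp_rot"]).as_matrix()
o=np.load("w1.npz");q=dict(p);q["extrinsics"]=o["E"]
g=eyes.spot_point("lid_grip",p)[:2]
for r in g: print(r["score"],r["centre"],atz(p,r["centre"],21),R.T@(atz(p,r["centre"],21)-s["eef_pos"]))
print("tri",tri([ray(p,g[0]["centre"]),ray(q,[168.3,257.7])]))
for r in eyes.cut_out("rotor_lid",p)[:1]:
    m=r["mask"];hsv=cv2.cvtColor(p["pixels"],cv2.COLOR_RGB2HSV)
    mf=cv2.morphologyEx(m.astype(np.uint8),cv2.MORPH_CLOSE,np.ones((25,25)))
    ys,xs=np.nonzero(mf);W=np.array([atz(p,(y,x),13) for y,x in zip(ys,xs)]);print("flange",W.mean(0),np.ptp(W,0))
    d=((hsv[...,2]<70)&(mf>0)).astype(np.uint8)
    n,_,st,ce=cv2.connectedComponentsWithStats(d);c=[]
    for i in range(1,n):
        if st[i,4]>80: c.append(atz(p,ce[i][::-1],27));print(st[i],ce[i],c[-1])
    if len(c)==2: v=R.T@(c[1]-c[0]);print("tool-frame tab vec",v,"mid",(c[0]+c[1])/2, R.T@((c[0]+c[1])/2-s["eef_pos"]))
E
python3 lid.py
```

```text
t: 3.9
eef_pos: [481.5, -130.8, 118.9]
tcp_rot: [3.141, 0.0, 1.055]
ft_force: [-0.1, -0.5, 0.3]
opening: 0.648
grip_force: 0.0
3.95 [ 481.54 -130.73  119.01] [ 3.14 -0.    1.06]
0.85 [74.8, 149.2] [452.89   0.44  21.  ] [100.03 -89.61  97.95]
0.75 [191.6, 253.8] [ 478.16 -132.41   21.  ] [-3.13 -2.17 98.01]
tri (array([563.89, -85.55, 430.08]), [4.091774200266735, 4.091774200266694])
flange [ 479.6  -131.23   13.  ] [70.64 71.4   0.  ]
[232 178  17  25 396] [239.99 189.2 ] [ 469.28 -122.43   27.  ]
[261 178  17  25 385] [268.86 189.36] [ 492.26 -135.65   27.  ]
tool-frame tab vec [-0.18 26.51  0.02] mid [ 480.77 -129.04   27.  ] [ 1.09 -1.56 92.01]
```

View pics/w2.png

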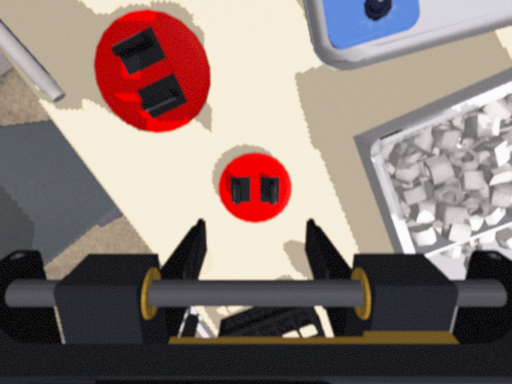

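Tabs now lie side by side at (189,240) and (189,269), square to the fingers. Fingertips at columns 203/312 straddle them. I'll check the height by triangulation, then descend.

```bash
sed -i 's/ray(p,g\[0\]\["centre"\])/ray(p,g[1]["centre"])/' lid.py; sed 's/w2.png/w3.png/' lid.py | python3 - | grep tri
python3 -m inch '[[[-0.02,-0.03,0.2],0,-0.3],[[0,0,0.2],0,-0.3],[[0,0,0.2],0,-0.3],[[0,0,0.2],0,-0.3],[[0,0,0.2],0,-0.3],[[0,0,0.2],0,-0.3],[[0,0,0.2],0,-0.3],[[0,0,0.2],0,-0.3],[[0,0,0.115],0,-0.3],[[0,0,0],0,-0.3]]'
python3 -m inch '[[[0,0,0],0,0],[[0,0,0],0,0.3],[[0,0,0],0,0.6],[[0,0,0],0,0.8],[[0,0,0],0,1],[[0,0,0],0,1],[[0,0,0],0,1],[[0,0,0],0,1],[[0,0,0],0,1],[[0,0,0],0,1]]'
```

```text
tri (array([ 479.91, -131.5 ,   22.76]), [0.13523165871181897, 0.1352316587118563])
t: 5.45
eef_pos: [479.0, -130.6, 15.3]
tcp_rot: [-3.141, 0.0, 1.057]
ft_force: [0.3, 0.4, -0.2]
opening: 0.647
grip_force: 0.0
t: 6.7
eef_pos: [479.4, -130.8, 16.2]
tcp_rot: [3.141, -0.0, 1.057]
ft_force: [0.0, 0.4, 7.9]
opening: 0.209
grip_force: 30.0
```

```bash
python3 -m inch '[[[0,0,-0.15],0,1],[[0,0,-0.4],0,1],[[0,0,-0.6],0,1],[[0,0,-0.7],0,1],[[0,0,-0.7],0,1],[[0.8,-0.3,-0.1],0,1],[[0.9,-0.3,-0.1],0,1],[[0.9,-0.3,-0.1],0,1],[[0.9,-0.3,-0.1],0,1],[[0.8,-0.3,-0.1],0,1]]'
cat > m.py <<'E'
from h import *
import sys,json
np.set_printoptions(precision=1,suppress=True)
P={}
for n in ["wrist","top","scene"]:
    p=eyes.read_camera(n)
    if n=="wrist": save(p,sys.argv[1])
    for k in ["rotor_mouth","hood_hinge","hood_lip","start_key_top","centrifuge"]:
        for r in eyes.spot_point(k,p)[:2]:
            print(n,k,round(r["score"],2),np.array(r["centre"]),atz(p,r["centre"],{"rotor_mouth":86,"hood_hinge":82,"hood_lip":213,"start_key_top":76}.get(k,0)))
            if r["score"]>.5: P.setdefault(k,[]).append(ray(p,r["centre"]))
for k in P:
    if len(P[k])>1: print(k,*tri(P[k]))
s=env.state();print(s["t"],s["eef_pos"],s["tcp_rot"],s["joints"],s["opening"],s["grip_force"],s["ft_force"])
E
python3 m.py w4.png
```

```text
t: 7.95
eef_pos: [527.5, 140.2, 199.3]
tcp_rot: [3.142, 0.0, 1.057]
ft_force: [0.7, -1.2, -0.6]
opening: 0.207
grip_force: 30.0
wrist rotor_mouth 0.74 [114.  250.4] [556.  201.2  86. ]
wrist hood_hinge 0.81 [ 56.1 305.4] [622.9 220.3  82. ]
wrist start_key_top 0.6 [195.  174.5] [446.8 168.4  76. ]
wrist centrifuge 0.59 [112.4 251.2] [553.9 198.1   0. ]
top hood_hinge 0.91 [138.9 166.5] [618.4 213.2  82. ]
top hood_lip 0.89 [120.4 150.3] [641.2 226.2 213. ]
top hood_lip 0.56 [237.3 218.4] [360.5  69.5 213. ]
hood_hinge [627.4 220.8  44. ] [2.540366528018664, 2.540366528018775]
hood_lip [ 405.9  -23.6 1327.2] [9.641342190489958e-14, 9.635015196762953e-14]
8.85 [527.7 138.2 198.7] [3.1 0.  1.1] [ 0.1  0.4  1.8 -0.   1.   0.6] 0.20560101588184518 29.991805851459503 [-0.2  0.6 -0.6]
```

View pics/w4.png

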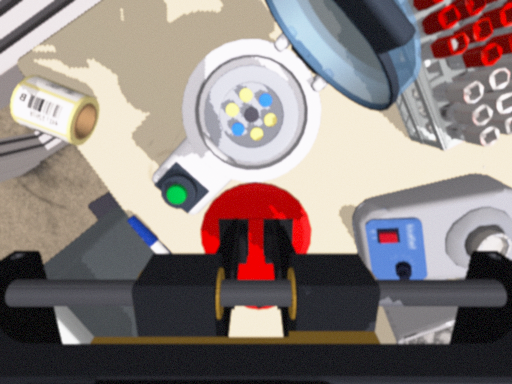

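Lid held well. The rotor is at (114,250), the key at (194,176) and the hinge ear at about (56,305). I'll take a second view from another spot while turning so the camera ends up on the side away from the hood.

```bash
cat > c.py <<'E'
from h import *
import sys,os,pickle
np.set_printoptions(precision=1,suppress=True)
L=pickle.load(open("c.pkl","rb")) if os.path.exists("c.pkl") else []
p=eyes.read_camera("wrist");save(p,sys.argv[1])
hsv=cv2.cvtColor(p["pixels"],cv2.COLOR_RGB2HSV);d={"p":{k:p[k] for k in("fx","fy","cx","cy","extrinsics")}}
g=((hsv[...,0]>50)&(hsv[...,0]<85)&(hsv[...,1]>150)&(hsv[...,2]>90)).astype(np.uint8)
n,_,st,ce=cv2.connectedComponentsWithStats(g)
if n>1:
    i=1+np.argmax(st[1:,4]);d["start_key_top"]=ce[i][::-1];print("green",st[i],ce[i])
for k in ["rotor_mouth","hood_hinge","hood_lip"]:
    r=eyes.spot_point(k,p)
    if r and r[0]["score"]>.5: d[k]=np.array(r[0]["centre"]);print(k,r[0]["score"],d[k])
L.append(d);pickle.dump(L,open("c.pkl","wb"))
for k,z in [("rotor_mouth",86),("start_key_top",76),("hood_hinge",82),("hood_lip",213)]:
    o=[e for e in L if k in e]
    for e in o: print(k,atz(e["p"],e[k],z))
    if len(o)>1: print("  tri",*tri([ray(e["p"],e[k]) for e in o]))
s=env.state();print(s["t"],s["eef_pos"],s["tcp_rot"],s["joints"],s["opening"])
E
python3 c.py w4b.png
python3 -m inch '[[[0.27,0.48,-0.5],0,1],[[0,0,0],-1,1],[[0,0,0],-1,1],[[0,0,0],-1,1],[[0,0,0],-1,1],[[0,0,0],-1,1],[[0,0,0],-1,1],[[0,0,0],-1,1],[[0,0,0],-1,1],[[0,0,0],-1,1]]'
python3 c.py w5.png
```

```text
green [165 183  21  20 330] [174.9 192.5]
rotor_mouth 0.9 [114.6 250.7]
hood_hinge 0.86 [ 56.5 304. ]
rotor_mouth [556.2 198.5  86. ]
start_key_top [449.1 168.6  76. ]
hood_hinge [621.7 218.5  82. ]
9.05 [527.7 138.2 198.7] [3.1 0.  1.1] [ 0.1  0.4  1.8 -0.   1.   0.6] 0.20531880609706807
t: 10.3
eef_pos: [560.7, 138.2, 228.7]
tcp_rot: [-3.142, 0.0, 1.845]
ft_force: [-0.8, 1.0, -0.2]
opening: 0.207
grip_force: 30.0
green [153 110  20  20 321] [162.7 119.6]
rotor_mouth 0.69 [118.6 269.6]
hood_hinge 0.81 [115.1 332.7]
hood_lip 0.9 [137.  417.2]
rotor_mouth [556.2 198.5  86. ]
rotor_mouth [558.1 200.6  86. ]
  tri [557.  200.4 100.4] [1.1420913121044636, 1.1420913121044285]
start_key_top [449.1 168.6  76. ]
start_key_top [450.6 168.4  76. ]
  tri [453.5 170.2  86.9] [0.007829331518250875, 0.007829331518223875]
hood_hinge [621.7 218.5  82. ]
hood_hinge [619.9 221.3  82. ]
  tri [627.6 220.3  51.5] [1.1445252623531892, 1.1445252623531779]
hood_lip [640.5 222.8 213. ]
10.5 [560.7 138.2 228.7] [-3.1  0.   1.8] [ 0.1  0.4  1.7 -0.   1.1 -0.1] 0.20185854774915957
```

View pics/w5.png

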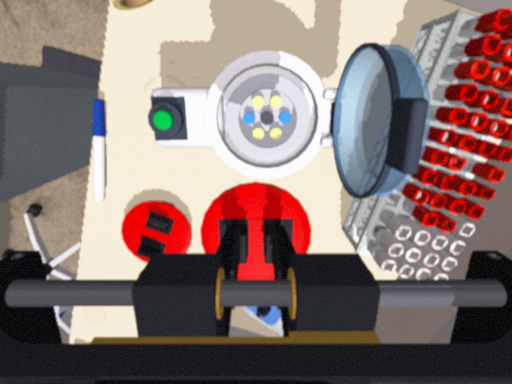

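Clear side view: key (120,163), rotor (117,267), open hood at (120,385) with its lip near (137,410). Now I'll refine the rotor centre by fitting the known circles in both wrist images.

```bash
cat > fit.py <<'E'
from h import *
import pickle
L=pickle.load(open("c.pkl","rb"));np.set_printoptions(precision=2,suppress=True)
th=np.linspace(0,2*np.pi,240)
def load(n):
    g=cv2.GaussianBlur(cv2.imread("pics/"+n),(0,0),1).astype(float)
    return np.sqrt((cv2.Sobel(g,-1,1,0)**2+cv2.Sobel(g,-1,0,1)**2).sum(2)).astype(np.float32)
def sc(G,p,c,r,z):
    X=np.c_[c[0]+r*np.cos(th),c[1]+r*np.sin(th),np.full(240,z),np.ones(240)]@np.array(p["extrinsics"]).T
    u=(p["cx"]+p["fx"]*X[:,0]/X[:,2]).astype(np.float32)[None];v=(p["cy"]+p["fy"]*X[:,1]/X[:,2]).astype(np.float32)[None]
    return cv2.remap(G,u,v,cv2.INTER_LINEAR).clip(0,200).mean()
I=[(load("w4b.png"),L[0]["p"]),(load("w5.png"),L[1]["p"])]
for sel in ([0],[1],[0,1]):
  for rz in ([(29.5,86)],[(44,86)],[(68,80)],[(29.5,86),(44,86),(68,80)]):
    b=max(((sum(sc(I[i][0],I[i][1],(x,y),r,z+dz) for i in sel for r,z in rz),x,y,dz) for x in np.arange(545,570,1) for y in np.arange(187,212,1) for dz in ([0] if len(sel)<2 else [-4,0,4,8])))
    print(sel,rz,b)
E
python3 fit.py
```

```text
[0] [(29.5, 86)] (np.float32(160.19444), np.int64(556), np.int64(199), 0)
[0] [(44, 86)] (np.float32(124.30495), np.int64(555), np.int64(198), 0)
[0] [(68, 80)] (np.float32(105.13978), np.int64(558), np.int64(197), 0)
[0] [(29.5, 86), (44, 86), (68, 80)] (np.float32(365.12488), np.int64(556), np.int64(198), 0)
[1] [(29.5, 86)] (np.float32(165.29486), np.int64(556), np.int64(199), 0)
[1] [(44, 86)] (np.float32(132.03117), np.int64(556), np.int64(199), 0)
[1] [(68, 80)] (np.float32(106.34216), np.int64(558), np.int64(197), 0)
[1] [(29.5, 86), (44, 86), (68, 80)] (np.float32(379.99268), np.int64(556), np.int64(198), 0)
[0, 1] [(29.5, 86)] (np.float32(325.48932), np.int64(556), np.int64(199), 0)
[0, 1] [(44, 86)] (np.float32(270.609), np.int64(556), np.int64(198), 8)
[0, 1] [(68, 80)] (np.float32(211.66472), np.int64(557), np.int64(198), -4)
[0, 1] [(29.5, 86), (44, 86), (68, 80)] (np.float32(747.8684), np.int64(556), np.int64(198), -4)
```

```bash
cat > lidfit.py <<'E'
from fit import *
from scipy.spatial.transform import Rotation as Ro
for (G,p),tcp,yaw in zip(I,([527.7,138.2,198.7],[560.7,138.2,228.7]),(1.057,1.845)):
    R=Ro.from_euler("xyz",[np.pi,0,yaw]).as_matrix();t2=np.linspace(-1.2,1.2,120);best=[]
    for x in np.arange(-8,8.1,.5):
        for y in np.arange(-5,5.1,.5):
            s=0
            for r,z in ((36,3.2),):
                X=np.array(tcp)+np.c_[x+r*np.cos(t2),y+r*np.sin(t2),np.full(120,z)]@R.T
                X=np.c_[X,np.ones(120)]@np.array(p["extrinsics"]).T
                s+=cv2.remap(G,(p["cx"]+p["fx"]*X[:,0]/X[:,2]).astype(np.float32)[None],(p["cy"]+p["fy"]*X[:,1]/X[:,2]).astype(np.float32)[None],1).clip(0,600).mean()
            best.append((s,x,y))
    print(sorted(best)[-4:])
E
python3 lidfit.py | tail -2; python3 - <<'E'
import numpy as np
psi=np.arctan2(198.7-170.2,556-453.5);print(psi, np.arctan2(221-198.7,622-556))
E
```

```text
[(np.float32(545.88196), np.float64(-2.5), np.float64(-1.0)), (np.float32(555.1244), np.float64(-2.0), np.float64(-1.0)), (np.float32(558.3836), np.float64(-2.5), np.float64(-0.5)), (np.float32(568.5801), np.float64(-2.0), np.float64(-0.5))]
[(np.float32(548.49255), np.float64(-1.5), np.float64(-0.5)), (np.float32(556.553), np.float64(-1.5), np.float64(0.0)), (np.float32(564.6135), np.float64(-2.0), np.float64(-0.5)), (np.float32(576.3486), np.float64(-2.0), np.float64(0.0))]
0.27119842266015737 0.32583586984400387
```

```bash
python3 -m inch '[[[1,0.17,0],0,1],[[0,0,0],-1,1],[[0,0,0],-1,1],[[0,0,0],-1,1],[[0,0,0],-1,1],[[0,0,0],-1,1],[[0,0,0],-1,1],[[0,0,0],-1,1],[[0,0,0],-1,1],[[0,0,0],-1,1]]' && python3 -m inch '[[[0,0,0],-1,1],[[0,0,0],-1,1],[[0,0,0],-1,1],[[0,0,0],-1,1],[[0,0,0],-1,1],[[0,0,0],-1,1],[[0,0,0],-1,1],[[0,0,0],-1,1],[[0,0,0],-1,1],[[0,0,0.2],0,1]]'
```

```text
t: 11.75
eef_pos: [554.5, 198.7, 228.7]
tcp_rot: [-3.142, 0.0, 2.628]
ft_force: [-0.3, -0.2, -0.6]
opening: 0.206
grip_force: 30.0
t: 13.0
eef_pos: [554.8, 198.8, 216.9]
tcp_rot: [-3.141, 0.002, -2.872]
ft_force: [-0.1, -0.1, -0.6]
opening: 0.208
grip_force: 30.0
```

```bash
python3 -m inch '[[[0,0,0.2],0,1],[[0,0,0.2],0,1],[[0,0,0.2],0,1],[[0,0,0.2],0,1],[[0,0,0.2],0,1],[[0,0,0.2],0,1],[[0,0,0.2],0,1],[[0,0,0.2],0,1],[[0,0,0.2],0,1],[[0,0,0],0,1]]' && python3 - <<'E'
from h import *
p=eyes.read_camera("wrist")
q=eyes.read_camera("scene")
a=cv2.resize(p["pixels"],(512,384));b=cv2.resize(q["pixels"][140:284,80:272],None,fx=2,fy=2)[:384,:288]
out=np.zeros((384,800,3),np.uint8);out[:,:512]=a;out[:b.shape[0],512:]=b[:,:288];cv2.imwrite("pics/w6.png",out[:,:,::-1])
E
```

```text
t: 14.25
eef_pos: [554.1, 198.6, 107.7]
tcp_rot: [-3.142, -0.002, -2.87]
ft_force: [0.5, 0.2, -0.1]
opening: 0.204
grip_force: 30.0
```

View pics/w6.png

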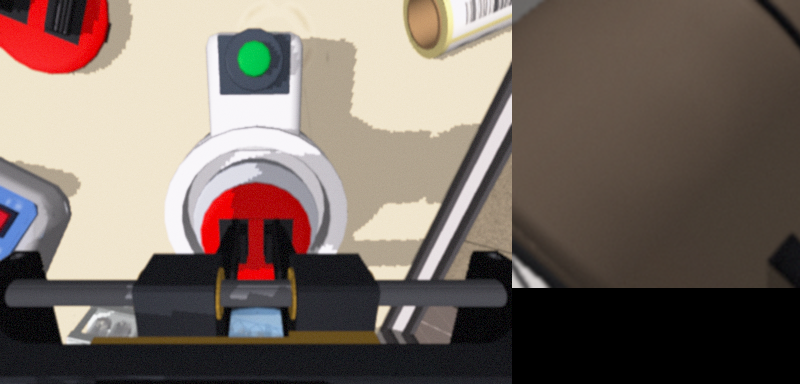

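Lid (cols 202–311) is concentric with the rim, and the key is straight ahead at (58,254). The scene view is blocked by the arm. Lowering gently.

```bash
python3 c.py w7.png | tail -16; python3 -m inch '[[[0,0,0.03],0,1],[[0,0,0.03],0,1],[[0,0,0.03],0,1],[[0,0,0.03],0,1],[[0,0,0.03],0,1],[[0,0,0.03],0,1],[[0,0,0.03],0,1],[[0,0,0.02],0,1],[[0,0,0],0,1],[[0,0,0],0,1]]'
```

```text
green [237  40  34  36 944] [253.7  57.5]
hood_hinge 0.67 [292.6 257. ]
rotor_mouth [556.2 198.5  86. ]
rotor_mouth [558.1 200.6  86. ]
  tri [557.  200.4 100.4] [1.1420913121044636, 1.1420913121044285]
start_key_top [449.1 168.6  76. ]
start_key_top [450.6 168.4  76. ]
start_key_top [452.4 169.9  76. ]
  tri [453.4 170.2  86.7] [0.0055799264463947265, 0.031819273008667236, 0.03614803392108446]
hood_hinge [621.7 218.5  82. ]
hood_hinge [619.9 221.3  82. ]
hood_hinge [614.1 217.2  82. ]
  tri [624.  220.1  68.1] [1.2875699245000138, 1.3381268648847036, 0.13087367811189912]
hood_lip [640.5 222.8 213. ]
14.55 [554.7 198.7 109.1] [-3.1  0.  -2.9] [ 0.2  0.6  1.8 -0.   0.8 -1.6] 0.20519867660430288
t: 15.8
eef_pos: [554.5, 198.7, 94.9]
tcp_rot: [-3.142, 0.0, -2.87]
ft_force: [0.6, 0.0, -0.5]
opening: 0.208
grip_force: 30.0
```

```bash
python3 -m inch '[[[0,0,0.02],0,1],[[0,0,0.02],0,1],[[0,0,0],0,1],[[0,0,0],0,1],[[0,0,0],0,1],[[0,0,0],0,1],[[0,0,0],0,1],[[0,0,0],0,1],[[0,0,0],0,1],[[0,0,0],0,1]]'
```

```text
t: 17.05
eef_pos: [554.6, 198.7, 93.2]
tcp_rot: [-3.141, 0.001, -2.87]
ft_force: [-1.6, 0.5, 7.2]
opening: 0.204
grip_force: 30.0
```

```bash
python3 -m inch '[[[0,0,0],0,0.4],[[0,0,0],0,0.1],[[0,0,0],0,-0.2],[[0,0,0],0,-0.3],[[0,0,0],0,-0.3],[[0,0,-0.2],0,-0.3],[[0,0,-0.5],0,-0.3],[[0,0,-0.6],0,-0.3],[[0,0,-0.6],0,-0.3],[[0,0,-0.4],0,-0.3]]'; python3 - <<'E'
from h import *
p=eyes.read_camera("wrist");cv2.imwrite("pics/w8.png",cv2.resize(p["pixels"][:,:,::-1],None,fx=1.5,fy=1.5))
np.savez("w8.npz",px=p["pixels"],E=p["extrinsics"])
for r in eyes.spot_point("lid_grip",p)[:2]: print(r["score"],r["centre"],atz(p,r["centre"],98))
E
```

```text
t: 18.3
eef_pos: [554.7, 198.7, 233.2]
tcp_rot: [-3.141, 0.002, -2.87]
ft_force: [-0.9, 0.4, -0.3]
opening: 0.653
grip_force: 0.0
0.81 [37.3, 112.7] [460.90723066  36.56009825  98.        ]
0.65 [178.5, 254.1] [556.40942764 198.29108463  98.        ]
```

View pics/w8.png

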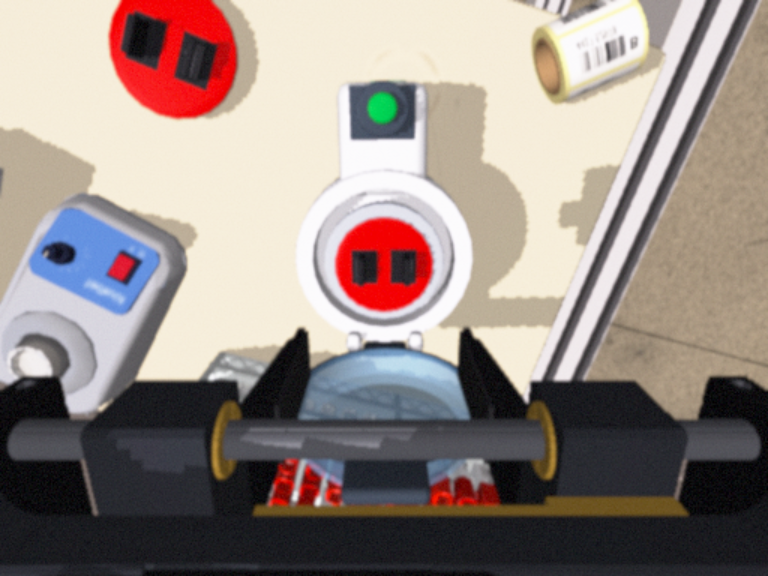

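Lid is in the rim, tabs sprung apart at (178,242) and (178,269) native px, and the hood stands behind with its lip at about (320,257). Now solving for the hood angle from several views.

```bash
cat > hood.py <<'E'
from h import *
import pickle
from scipy.optimize import minimize_scalar
np.set_printoptions(precision=1,suppress=True)
L=pickle.load(open("c.pkl","rb"));M=np.array([556,198.7]);psi=0.28;f=np.array([np.cos(psi),np.sin(psi)])
def lip(a,d=139,h=10): 
    return np.array([*(M+f*(66-d*np.cos(a)+h*np.sin(a))),82+d*np.sin(a)+h*np.cos(a)])
obs=[(L[1]["p"],L[1]["hood_lip"])]
for n in ("wrist","top","scene"):
    p=eyes.read_camera(n)
    for r in eyes.spot_point("hood_lip",p)[:1]:
        print(n,r["score"],r["centre"])
        if r["score"]>.5: obs.append((p,np.array(r["centre"])))
for p,c in obs:
    s=minimize_scalar(lambda a:np.linalg.norm(np.array(proj(p,lip(a)))-c),bounds=(1.4,1.95),method="bounded");print(s.x,s.fun,lip(s.x))
s=env.state();print(s["t"],s["eef_pos"],s["joints"])
E
python3 hood.py
```

```text
wrist 0.6 [330.6, 257.6]
1.6294996159842898 1.4219329717854161 [636.9 222.  220.2]
1.646534488697531 2.5896991879311786 [639.1 222.6 219.8]
18.7 [554.2 198.6 229.5] [ 0.2  0.4  1.6 -0.   1.1 -1.6]
```

```bash
python3 -m inch '[[[0,0,-0.3],0,1],[[-0.6,0,0],0,1],[[-0.6,0,0],0,1],[[-0.6,0,0],0,1],[[0,0,0],0,1],[[0,0,0.2],0,1],[[0,0,0.2],0,1],[[0,0,0.15],0,1],[[0,0,0],0,1],[[0,0,0],0,1]]'; python3 - <<'E'
from h import *
np.set_printoptions(precision=2,suppress=True)
s=env.state();M=np.array([556,198.7]);f=np.array([np.cos(.28),np.sin(.28)]);d=s["eef_pos"][:2]-M
print("s",d@f,"lat",d@[-f[1],f[0]],s["eef_pos"],s["opening"],s["joints"])
# path: TCP s,z
a=np.array([1.63,1.5,1.35,1.2,1.05,.9,.75,.6,.45,.3,.15,.0])
w=np.clip(a/1.2,0,1)
d=134+4*(1-w)
S=66-d*np.cos(a)+10*np.sin(a)+10*w; Z=82+np.where(a>1.2,d,d+8*(1-w))*np.sin(a)+10*np.cos(a)
for i in range(len(a)): print(a[i],S[i],Z[i], "" if i==0 else (-(S[i]-S[i-1])/60,-(Z[i]-Z[i-1])/60))
E
```

```text
t: 19.95
eef_pos: [658.6, 227.7, 215.9]
tcp_rot: [-3.142, 0.001, -2.87]
ft_force: [-0.1, 1.1, 0.3]
opening: 0.004
grip_force: 0.0
s 106.62323410661466 lat -0.5168090879672924 [658.61 227.67 215.87] 0.004075998945798454 [ 0.24  0.6   1.36 -0.    1.18 -1.6 ]
1.63 93.91113830147218 215.17353762946126 
1.5 76.49616484256835 216.37170022162033 (np.float64(0.29024955764839716), np.float64(-0.019969376535984414))
1.35 56.41033750779903 214.93699681970273 (np.float64(0.334763788912822), np.float64(0.023911723365293368))
1.2 36.76445175979799 210.51681506437504 (np.float64(0.3274314291333506), np.float64(0.07366969592212816))
1.05 16.500926314502895 204.51155754690657 (np.float64(0.3377254240882516), np.float64(0.10008762529114108))
0.9 -2.5840766202648666 195.53188630167188 (np.float64(0.31808338224612936), np.float64(0.1496611874205783))
0.75 -20.077454132169393 183.72385695196996 (np.float64(0.2915562918650754), np.float64(0.1968004891616985))
0.6 -35.599218893765894 169.30330242440172 (np.float64(0.25869607935994166), np.float64(0.24034257545947071))
0.45 -48.81137413002809 152.55209410026586 (np.float64(0.22020258727103664), np.float64(0.2791868054022643))
0.3 -59.42589694359464 133.8127544438276 (np.float64(0.1769087135594424), np.float64(0.31232232760730433))
0.15 -67.21164189146981 113.48152092179551 (np.float64(0.12976241579791956), np.float64(0.33885389203386823))
0.0 -72.0 92.0 (np.float64(0.07980596847550317), np.float64(0.3580253486965918))
```

```bash
python3 -m inch '[[[0.21,0,0],0,1],[[0.29,0,-0.02],0,1],[[0.33,0,0.02],0,1],[[0.33,0,0.07],0,1],[[0.34,0,0.1],0,1],[[0.32,0,0.15],0,1],[[0.29,0,0.2],0,1],[[0.26,0,0.24],0,1],[[0,0,0],0,1],[[0,0,0],0,1]]'; python3 - <<'E'
from h import *
p=eyes.read_camera("wrist");q=eyes.read_camera("top")
out=np.zeros((384,800,3),np.uint8);out[:,:512]=p["pixels"];out[:288,512:]=cv2.resize(q["pixels"][90:234,110:254],(288,288));cv2.imwrite("pics/w9.png",out[:,:,::-1])
E
```

```text
t: 21.2
eef_pos: [522.1, 189.7, 170.7]
tcp_rot: [-3.141, 0.001, -2.87]
ft_force: [-1.3, 0.3, 0.5]
opening: 0.006
grip_force: 0.0
```

View pics/w9.png

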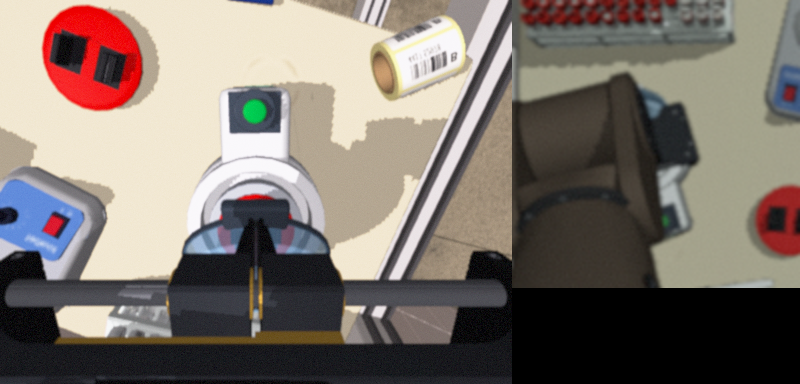

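The hood follows: its dark lip is at (213,256) with the fingers on it. Continuing down.

```bash
python3 -m inch '[[[0.22,0,0.28],0,1],[[0.18,0,0.31],0,1],[[0.13,0,0.34],0,1],[[0.08,0,0.3],0,1],[[0,0,0.03],0,1],[[0,0,0.03],0,1],[[0,0,0.02],0,1],[[0,0,0],0,1],[[0,0,0],0,1],[[0,0,0],0,1]]'
```

```text
t: 22.55
eef_pos: [486.9, 179.9, 92.2]
tcp_rot: [-3.141, 0.002, -2.87]
ft_force: [-0.5, 0.1, 6.4]
opening: 0.006
grip_force: 3.1
```

```bash
python3 -m inch '[[[0,0,0.02],0,1],[[0,0,0.02],0,1],[[0,0,0.02],0,1],[[0,0,0.02],0,1],[[0,0,0],0,1],[[0,0,0],0,1],[[0,0,0],0,1],[[0,0,0],0,1],[[0,0,0],0,1],[[0,0,0],0,1]]'; python3 - <<'E'
from h import *
s=env.state();M=np.array([486.9,179.9])
f=np.array([np.cos(s["tcp_rot"][2]),np.sin(s["tcp_rot"][2])]);d=np.array([453.4,170.2])-s["eef_pos"][:2]
print(s["eef_pos"],s["ft_force"],"key tool x,y",d@f,d@[f[1],-f[0]])
p=eyes.read_camera("wrist");save(p,"w10.png")
E
```

```text
t: 23.8
eef_pos: [487.1, 179.9, 91.0]
tcp_rot: [-3.141, 0.005, -2.87]
ft_force: [-14.0, -6.0, 57.8]
opening: 0.004
grip_force: 28.7
[487.08274395 179.93456097  91.01715092] [-13.99627981  -6.00937709  57.75618953] key tool x,y 35.059549911611235 -0.34187327673257073
```

View pics/w10.png

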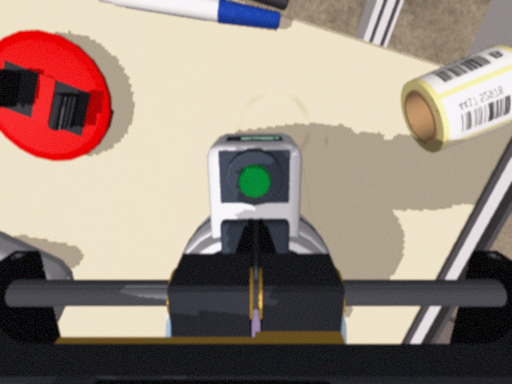

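The hood is hard down on its stop, and the key at (182,254) lies 35 mm ahead. Moving over it.

```bash
python3 -m inch '[[[0,0,-0.3],0,1],[[0,0,-0.3],0,1],[[0.3,0,0],0,1],[[0.29,0,0],0,1],[[0,0,0],0,1],[[0,0,0.2],0,1],[[0,0,0.2],0,1],[[0,0,0.05],0,1],[[0,0,0],0,1],[[0,0,0],0,1]]'
```

```text
t: 25.1
eef_pos: [452.3, 170.3, 95.6]
tcp_rot: [-3.141, 0.0, -2.87]
ft_force: [0.6, -0.3, -0.5]
opening: 0.005
grip_force: 0.0
```

```bash
python3 -m inch '[[[0.02,0,0.05],0,1],[[0,0,0.05],0,1],[[0,0,0.03],0,1],[[0,0,0.03],0,1],[[0,0,0.03],0,1],[[0,0,0],0,1],[[0,0,0],0,1],[[0,0,0],0,1],[[0,0,0],0,1],[[0,0,0],0,1]]'
```

```text
t: 26.35
eef_pos: [451.3, 170.0, 87.2]
tcp_rot: [-3.141, 0.003, -2.87]
ft_force: [-11.7, -4.0, 53.1]
opening: 0.002
grip_force: 26.6
```

```bash
python3 -m inch '[[[0,0,-0.07],0,1],[[0,0,0],0,1],[[0,0,0],0,1],[[0,0,0],0,1],[[0,0,0],0,1],[[0,0,0],0,1],[[0,0,0],0,1],[[0,0,0],0,1],[[0,0,0],0,1],[[0,0,0],0,1]]'
```

```text
t: 27.6
eef_pos: [451.1, 169.9, 88.2]
tcp_rot: [-3.142, -0.0, -2.87]
ft_force: [-1.9, -1.0, 6.5]
opening: 0.003
grip_force: 3.5
```

```bash
python3 -m inch '[[[0,0,-0.02],0,1],[[0,0,0],0,1],[[0,0,0],0,1],[[0,0,0],0,1],[[0,0,0],0,1],[[0,0,0],0,1],[[0,0,0],0,1],[[0,0,0],0,1],[[0,0,0],0,1],[[0,0,0],0,1]]'; python3 -c "
from h import *
print(np.mean([ (eyes.read_camera('top'),env.state()['ft_force'][2])[1] for _ in range(5)]))"
```

```text
t: 28.85
eef_pos: [451.1, 169.9, 89.5]
tcp_rot: [-3.141, 0.0, -2.87]
ft_force: [0.9, -0.1, 2.2]
opening: 0.005
grip_force: 1.5
2.593694615504217
```

The contact is springy (2.6 N at 89.5 mm, hard stop at about 88.2 mm), so the key was pressed fully. Withdrawing, then checking by numbers since I've used my picture views.

```bash
python3 -m inch '[[[0,0,-0.2],0,1],[[0,0,-0.6],0,1],[[0,0,-0.8],0,1],[[0,0,-0.8],0,1],[[0,0.6,0],0,1],[[0,-0.6,0],0,1],[[0,0,0],0,1],[[-0.8,0,0],0,1],[[-0.8,0,0],0,1],[[0,0,0],0,1]]'; python3 - <<'E'
from h import *
np.set_printoptions(precision=1,suppress=True)
M=np.array([556,198.7]);f=np.array([np.cos(.275),np.sin(.275)])
P={a:np.array([*(M+f*(66-139*np.cos(a)+10*np.sin(a))),82+139*np.sin(a)+10*np.cos(a)]) for a in (0,.03,.06,.1)}
for n in ("wrist","top"):
    p=eyes.read_camera(n)
    for r in eyes.spot_point("hood_lip",p)[:2]: print(n,r["score"],r["centre"])
    for a in P: print("  exp",a,np.array(proj(p,P[a])))
    if n=="wrist":
        hsv=cv2.cvtColor(p["pixels"],cv2.COLOR_RGB2HSV)
        g=((hsv[...,0]>50)&(hsv[...,0]<85)&(hsv[...,1]>150)&(hsv[...,2]>90)).astype(np.uint8)
        k,_,st,ce=cv2.connectedComponentsWithStats(g);i=1+np.argmax(st[1:,4]);print("green",ce[i][::-1],st[i,4],"exp z 83/87/91",[np.array(proj(p,[453.4,170.2,z])) for z in(83,87,91)])
    for k in ["label_roll","marker_a","bottle_small"]:
        for r in eyes.spot_point(k,p)[:1]: print(k,r["score"],atz(p,r["centre"],0))
E
```

```text
t: 30.35
eef_pos: [545.3, 196.1, 232.9]
tcp_rot: [3.142, -0.001, -2.871]
ft_force: [-0.5, -0.3, -0.6]
opening: 0.003
grip_force: 0.0
wrist 0.97 [118.3, 252.5]
  exp 0 [117.  254.2]
  exp 0.03 [117.7 254.2]
  exp 0.06 [118.5 254.1]
  exp 0.1 [119.9 254.1]
green [ 82.6 254.4] 330 exp z 83/87/91 [array([ 82.3, 254.5]), array([ 82.2, 254.4]), array([ 82. , 254.4])]
label_roll 0.55 [370.9 306.8   0. ]
top 0.87 [190.6, 177.3]
  exp 0 [188.3 179.5]
  exp 0.03 [188.  179.2]
  exp 0.06 [187.8 178.9]
  exp 0.1 [187.3 178.4]
marker_a 0.51 [357.2  87.7   0. ]
bottle_small 0.53 [ 499.7 -270.1    0. ]
```

```bash
python3 -c "
from cell import env
print(env.job_done())"
```

```text
the job is handed in; nothing more can be done
None
```

The job is handed in at about 30.5 s, with no verdict returned: the 72 mm lid is seated with its tabs sprung out, the hood is down on its stop, and the start key was pressed right down and released; I did not visually check the lid lock or the bystanders at the end.

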